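# Close and latch the radio's battery door

## Task

The repaired portable radio lies face down on the bench with its battery door standing open. With the fingertips only, push the battery door fully shut over the cells, and then push the sliding catch beside it all the way home so that it locks the door. Pick nothing up, do not shove the radio out of its place, and leave the cells and everything else standing around where they are.

Things in the scene. Friction and masses are not known exactly. Their poses are not given: they have to be found in the camera images.
- radio: Grey and black portable radio, loose on the bench, lying on its face, 2 to 3 kg. Case 220 (x) by 340 (y) by 80 mm high; origin at the centre of its underside, z up; at yaw 0 its x points away from the robot. Its flat top is its back: battery bay at the -y end, sliding catch beside it, a 7 mm high aerial along x = 98 mm. A carry handle 40 mm above the bench reaches to x = 141 mm.
- battery_door (a joint): Door hinge, rad: 0 shut flat on the radio's back, 1.57 upright, more leans over the radio's +x side; limit 2.0, starts 1.1 to 1.9. Stiff: stays at any angle, about 1 N at the free edge moves it. Black plate, 80 mm from hinge to free edge, 120 mm wide (along y), 6 mm thick, with a 32 mm wide tab 8 mm beyond the free edge. To shut, the free edge swings to the radio's -x and down.
- door_edge (a point): Middle of the door's free edge, 80 mm from the hinge line, half-way through its thickness; moves with the door; its x points from free edge to hinge, its z out of the outer face (the upper one when shut).
- door_hinge (a point): Middle of the door's hinge line, which runs along the radio's y on its back, 80 mm above the bench; in the radio at x 50, y -85, z 80 mm; axes parallel to the radio's. The bay under the door spans x -22 to 45 mm and y -138 to -32 mm of the radio and is 40 mm deep.
- catch (a joint): Travel of the sliding catch, m: 0 is home at its stop (front edge 8 mm over the shut door), growing as it opens, at most 0.050; starts 0.030 to 0.048. It shuts towards the radio's -y, stays where left, about 2 N moves it. Black plate 40 (x) by 63 (y) by 5 mm, underside 7 mm above the radio's back, between rails that rise 14 mm above the back, with an upright thumb rib across its +y end.
- catch_rib (a point): Middle of the top of the catch's thumb rib; moves with the catch; axes parallel to the radio's. The rib is 36 mm long (x), 8 mm thick (y), 18 mm high above the plate; its top is 110 mm above the bench. In the radio: x -15, z 110 mm, y 26 mm plus the catch's travel.
- cell0: Large round battery cell, 33 mm diameter, 61 mm long, lying along the radio's x in the battery bay (nearest the radio's -y end); origin at the middle of its underside.
- cell1: The same, middle of the bay.
- cell2: The same, nearest the catch.
- screw_cup: Small aluminium cup, 44 mm across, 28 mm high, standing loose on the radio's back near its -x, +y corner; origin under its centre.
- spare_cell: A spare cell like the others, standing upright (61 mm) on the bench beyond the radio's +x side; origin under its centre.
- screwdriver: Screwdriver 190 mm long lying on the bench at the side; origin under its middle.
- multimeter: Handheld multimeter, 150 by 75 by 40 mm, lying on the bench at one side; origin under its centre.
- wire_spool: Steel-grey spool, 56 mm across, 40 mm high, standing on the bench at one side; origin under its centre.
- work_light: White hand lamp, 35 by 100 by 50 mm, on the bench at one side; origin under its centre.
There are look-alikes about, which are no part of the job. What is shaped like the cell1 but blue or purple is not meant.

How it is judged:
By the outcome, as a careful person would: the job done as asked, in the order asked, and still so for the second after the job is handed in, with the robot touching nothing.
It also fails if it takes over 45 s, if anything falls off the work surface, if the arm or the gripper's body presses on something with over 40 N, if the wrist force passes 120 N, or if a joint passes its speed limit or range.

## Robot

A 6-joint arm with a two-finger parallel gripper is mounted at the origin on the work surface. World frame = base frame: x ahead of the robot, y to its left, z up, the work surface at z = 0. Lengths are in m, angles in rad, forces in N, time in s.
With the tool pointing down it reaches from about 0.275 to 0.85 m from the base axis. Payload 19 kg.
Tool frame: the origin (TCP) lies midway between the tips of the shut fingers; the grasp point (between the pads) lies 19 mm behind it; z points along the fingers, y is the line along which they close (so a half turn about z gives the same grasp; the last joint's range is limited). The gripper opens to 85 mm and grips with 20 to 120 N. Pads are 22 mm wide; open, the fingers measure 114 mm over their backs; the gripper's body (76 mm by 85 mm) begins 54 mm behind the grasp point. The pads swing forward as they close: fully open they stand 13 mm farther back than shut.
Start: joints at [1.047, 0.15, 1.437, -0, 1.554, -0.134], TCP at [0.219, 0.532, 0.231] pointing down, gripper open.
Joint ranges: [-2.8, 2.8], [-0.68, 2.1], [0.12, 2.68], [-1.39, 4.53], [0.16, 2.79], [-2.81, 2.81]. Speed limits (rad/s): [1.89, 1.89, 2.22, 3.01, 3.01, 3.01].

## Interface

Orientations are given as a rotation vector (axis times angle).
In Python, from plant import monitor, imaging, workorder gives the robot as it stands.
- The arm moves only by the tool move_arm, never from a script. Its argument "plan" is a list of rows, each a list of 3 entries, a list of its own where there are three numbers: the shift along the world's x, y, z each as a share of 200 mm, from -1 to 1, then the turn, a rotation vector about the world's x, y, z each as a share of 180 degrees, from -1 to 1, then the finger opening in mm, from 0 to 85.4. In form: [[[tx, ty, tz], [wx, wy, wz], fingers], ...]. A call has 1 to 20 rows; each row is the pose to reach, as a shift and turn from the pose commanded when the call began, turning the shorter way round; what a row does not reach only later rows make up. A row lasts 1/10 s, in which the tool goes at most 50 mm and 8.59 degrees, less where a joint would pass 70% of its speed; a pose out of reach is approached as far as the arm can. A call with a number of a shift or a turn outside -1 to 1 is refused whole. A call with a gripper value outside its range is refused whole. The fingers move at their own pace and stop on an object; "force" is the grip in N (left out, the last holds). Time passes only in rows, so rows that repeat a pose let the fingers close. It gives the time, the measured TCP pose, the force, the opening and the grip force at its end, in the units of the state.
- monitor.get_state(): the state, without advancing time (a new reading comes with each control period).
- imaging.camera(name): name is "scene" or "top" or "wrist"; returns a dict with "frame" (420x560x3 uint8, blue, green, red), "intrinsics" (3x3 intrinsics, pixels), "xyz" and "orientation" of the camera in the world. Camera axes: x right, y down, z forward; pixel columns grow to the right and rows downward; lengths in m; the calibration is good to about 2 mm. A picture is of the moment at which its call begins. There is no depth.
- workorder.job_done(): hands the job in; it is judged then, once.
The state is a dict: "time": time; "joint_positions": joint angles; "joint_velocities": joint speeds; "joint_efforts": joint torques, N m; "position": TCP position; "tcp_rot": TCP orientation; "ft_force": force on the tool from outside, world axes, zero at the start; "ft_torque": the same for the moment, N m; "gripper_width": finger opening in m; "gripper_force": force on a finger pad.
Only numpy, scipy, OpenCV 4.12 (cv2) and the standard library are available. Lean on these libraries where they do the work, as an engineer would, in place of code of your own. Each camera call takes 0.05 s, during which the arm holds its last target. There are 200 camera calls.

## Working session

There is one attempt and no reset: what is moved stays moved. The work goes in short steps, Python scripts to look and compute and a tool call to move; the robot and the scene stay as the last step left them, time stands still between calls to the robot, and variables do not carry over. Pictures are saved under pics/ and viewed, at most 10 in all, crops included, and the job is handed in when it is done.

Besides the shell and the picture viewer there is one more tool, called after ">>>" by a JSON object that holds its "name" and its "arguments". move_arm: Moves the arm, as the interface text tells. Its arguments: {"type":"object","properties":{"plan":{"type":"array","items":{"type":"array"}},"force":{"type":"number"}},"required":["plan"]}

```bash
mkdir -p pics
cat > h.py <<'E'
import numpy as np, cv2
from scipy.spatial.transform import Rotation as R
from plant import monitor, imaging, workorder
def cam(n):
    c=imaging.camera(n); o=np.array(c["orientation"],float)
    c["R"]=o if o.shape==(3,3) else (R.from_rotvec(o).as_matrix() if o.size==3 else R.from_quat(o).as_matrix())
    c["K"]=np.array(c["intrinsics"]); c["p"]=np.array(c["xyz"]); return c
def ray(c,u,v,z):
    d=c["R"]@np.linalg.solve(c["K"],[u,v,1.]); return c["p"]+d*(z-c["p"][2])/d[2]
def proj(c,P):
    q=(np.atleast_2d(P)-c["p"])@c["R"]; q=q@c["K"].T; return q[:,:2]/q[:,2:]
E
python3 - <<'E'
from h import *
import pickle
for n in ("scene","top"):
    c=cam(n); cv2.imwrite(f"pics/{n}0.png",c["frame"]); pickle.dump(c,open(f"{n}0.pkl","wb"))
    print(n,c["p"],c["orientation"],c["R"][:,2],c["K"].tolist())
s=monitor.get_state(); print(s["time"],s["position"],s["tcp_rot"],s["ft_force"])
E
```

```text
scene [ 1.17099578 -0.9503853   0.98243362] [-2.13519564 -0.66442936  0.30003004] [-0.43348341  0.66867253 -0.6041268 ] [[446.4718948463898, 0.0, 281.6374181956899], [0.0, 446.4718948463898, 207.62025580452897], [0.0, 0.0, 1.0]]
top [0.40327067 0.00630912 1.41573594] [-2.14422179  2.20516467 -0.09701004] [ 8.99168735e-02 -3.74300446e-04 -9.95949203e-01] [[510.46483068481905, 0.0, 287.544873911148], [0.0, 510.46483068481905, 201.50092912062607], [0.0, 0.0, 1.0]]
0.1 [0.21840498 0.53167647 0.23075628] [-6.08365605e-01 -3.08174783e+00  1.59746655e-03] [-0.26993894  0.36205391  0.08244267]
```

View pics/top0.png

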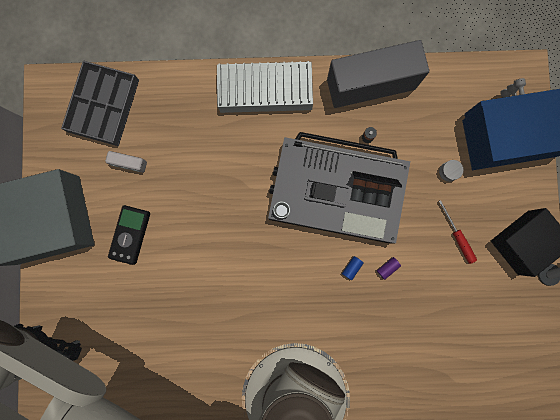

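View pics/scene0.png

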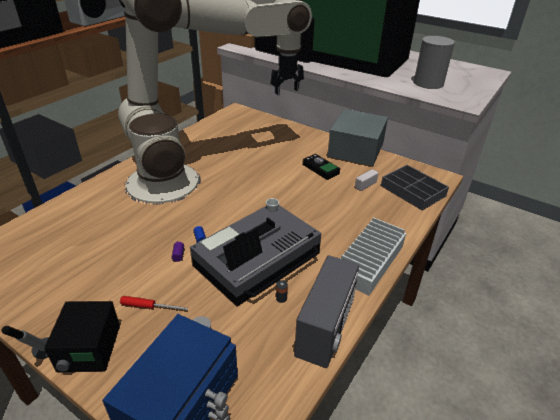

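The top view shows the radio with corners near (285,137), (409,160), (395,243) and (266,222), the open door at (375,183), the catch at (325,192) and the screw cup at (281,210). The blue (352,268) and purple (388,268) cells on the bench are look-alikes. The real cells are the ones in the bay under the door at (372,193). I'll enlarge both views to confirm.

Run:
```python
from h import *
import pickle
a=pickle.load(open("top0.pkl","rb"))["frame"][120:255,255:425]
b=pickle.load(open("scene0.pkl","rb"))["frame"][190:310,180:335]
a=cv2.resize(a,None,fx=4.7,fy=4.7,interpolation=cv2.INTER_CUBIC)[:600]; b=cv2.resize(b,None,fx=5,fy=5,interpolation=cv2.INTER_CUBIC)
a=cv2.convertScaleAbs(a,alpha=1.6,beta=15);b=cv2.convertScaleAbs(b,alpha=1.8,beta=20)
a=cv2.resize(a,(755,600));cv2.imwrite("pics/topc.png",a);cv2.imwrite("pics/scenec.png",b);print(a.shape,b.shape)
```

```text
(600, 755, 3) (600, 775, 3)
```

View pics/topc.png

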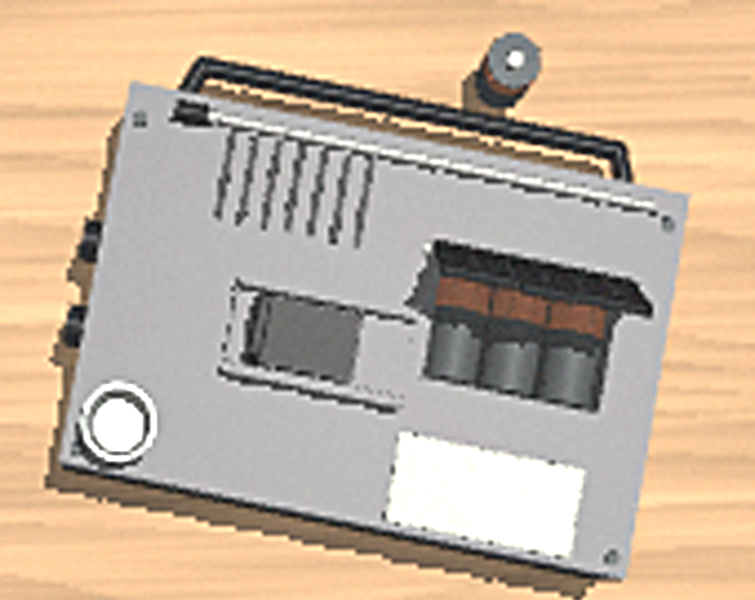

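View pics/scenec.png

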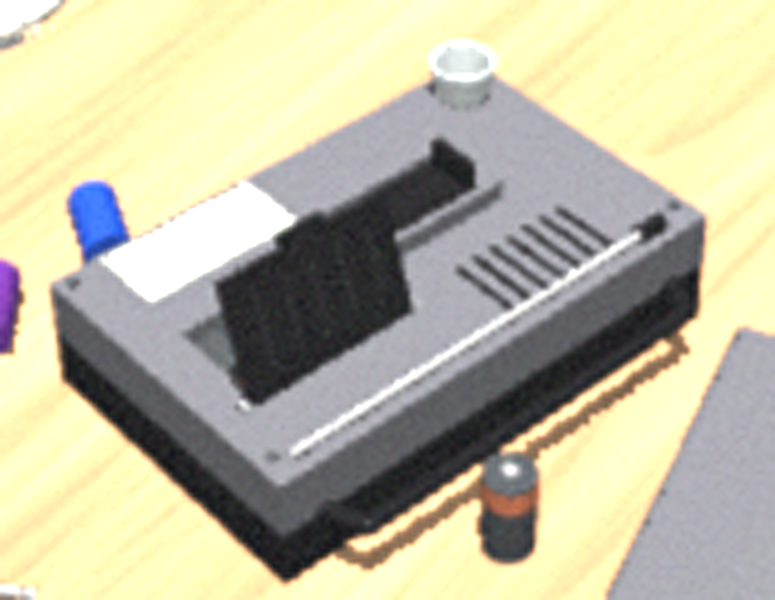

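The crops confirm it. The top crop shows the radio's corners, the open door over the three black and brown cells, and the catch plate with its rib at crop (255,325). The scene crop shows the door's free edge from (218,290) to (390,208) and the tab at (300,225). Next I'll compute the radio pose, door angle and catch travel.

```bash
cat >> h.py <<'E'
def pose(xy,yaw):
    c,s=np.cos(yaw),np.sin(yaw); M=np.array([[c,-s,0],[s,c,0],[0,0,1]])
    return lambda P:(np.atleast_2d(P)@M.T)+[xy[0],xy[1],0]
def door(th,y,r=.08): return [.05-r*np.cos(th),y,.08+r*np.sin(th)]
E
python3 - <<'E'
from h import *
import pickle
from scipy.optimize import least_squares
t=pickle.load(open("top0.pkl","rb"));s=pickle.load(open("scene0.pkl","rb"))
T=lambda x,y:np.array([255+(x+.5)/4.441-.5,120+(y+.5)/4.7-.5]); S=lambda x,y:np.array([180+(x+.5)/5-.5,190+(y+.5)/5-.5])
ct=[T(131,83),T(688,192),T(625,578),T(62,463)]
for q in ct: print(ray(t,*q,.08).round(4))
cl=np.array([[.11,.17,.08],[.11,-.17,.08],[-.11,-.17,.08],[-.11,.17,.08]])
cs=[S(705,212),S(285,486),S(53,285)]
def f(p,w=1):
    W=pose(p[:2],p[2])
    a=(proj(t,W(cl))-ct); b=proj(s,W(cl[:3]))-cs
    return np.r_[a.ravel(),b.ravel()]
r=least_squares(f,[.6,0,-.18]); p=r.x; print("pose",p,r.fun.round(1)); W=pose(p[:2],p[2])
# door angle from free edge corners in scene
e=np.array([S(218,290),S(385,210)])
g=lambda x:(proj(s,W([door(x[0],-.145),door(x[0],-.025)]))-e).ravel()
for x0 in(1.1,1.5,1.9): r=least_squares(g,[x0]); print("door",r.x,r.fun.round(1))
# door free edge, top view
for th in(1.1,1.3,1.5,1.7,1.9): print(th,((proj(t,W([door(th,-.145),door(th,-.025),door(th,-.145,0)]))+.5-[255,120])*[4.441,4.7]).round(0).tolist(), ((proj(s,W([door(th,-.145),door(th,-.025),door(th,-.145,0)]))+.5-[180,190])*5).round(0).tolist())
# catch rib
g=lambda x:(proj(s,W([-.015,.026+x[0],.11]))-S(457,150)).ravel()
r=least_squares(g,[.04]); print("catch scene",r.x,r.fun)
g=lambda x:(proj(t,W([-.015,.026+x[0],.11]))-T(255,325)).ravel()
r=least_squares(g,[.04]); print("catch top",r.x,r.fun)
np.save("pose.npy",p)
st=monitor.get_state();print(R.from_rotvec(st["tcp_rot"]).as_matrix().round(3).tolist())
print("sc",ray(t,*T(118,425),.108), W([[-.015,.06,.11],door(1.5,-.085)]))
E
```

```text
[0.6955 0.0101 0.08  ]
[ 0.6238 -0.3198  0.08  ]
[ 0.4085 -0.2721  0.08  ]
[0.4816 0.0567 0.08  ]
pose [ 0.55218477 -0.13014441 -0.21489934] [-0.9 -0.1 -0.   0.1  0.2 -0.  -1.   0.3  0.4  0.7 -0.4  0.9 -0.8  0.5]
door [1.33960158] [ 0.8 -0.   0.6 -3. ]
door [1.33960202] [ 0.8 -0.   0.6 -3. ]
door [1.33960262] [ 0.8 -0.   0.6 -3. ]
1.1 [[646.0, 338.0], [435.0, 296.0], [630.0, 289.0]] [[203.0, 283.0], [368.0, 189.0], [250.0, 410.0]]
1.3 [[653.0, 309.0], [441.0, 268.0], [630.0, 289.0]] [[219.0, 289.0], [385.0, 194.0], [250.0, 410.0]]
1.5 [[658.0, 280.0], [447.0, 238.0], [630.0, 289.0]] [[237.0, 299.0], [403.0, 203.0], [250.0, 410.0]]
1.7 [[663.0, 250.0], [452.0, 209.0], [630.0, 289.0]] [[255.0, 315.0], [422.0, 217.0], [250.0, 410.0]]
1.9 [[666.0, 223.0], [456.0, 181.0], [630.0, 289.0]] [[274.0, 335.0], [440.0, 236.0], [250.0, 410.0]]
catch scene [0.04680912] [0.0702355  0.12292011]
catch top [0.04441013] [ 0.01709607 -0.09114415]
[[-0.925, 0.38, -0.001], [0.38, 0.925, -0.001], [0.0, -0.001, -1.0]]
sc [0.4998038  0.02276532 0.108     ] [[ 0.55032475 -0.0683258   0.11      ]
 [ 0.57737968 -0.22264491  0.1597996 ]]
```

>>> {"name": "move_arm", "arguments": {"plan": [[[0.5,-1,0],[0,0,0.056],0],[[0.5,-1,0],[0,0,0.056],0],[[0.5,-1,0],[0,0,0.056],0],[[0.5,-1,0],[0,0,0.056],0],[[0.5,-1,0],[0,0,0.056],0]], "force": 40}}

```text
time: 0.6
position: [0.3193, 0.3291, 0.2312]
tcp_rot: [0.337, 3.123, -0.001]
ft_force: [0.9, 0.5, 0.8]
gripper_width: 0.012
gripper_force: 0.0
```

>>> {"name": "move_arm", "arguments": {"plan": [[[0.5,-1,0],[0,0,0],0],[[0.5,-1,0],[0,0,0],0],[[0.5,-1,0],[0,0,0],0],[[0.5,-1,0],[0,0,0],0],[[0.5,-1,0],[0,0,0],0]]}}

```text
time: 1.1
position: [0.4194, 0.1287, 0.2311]
tcp_rot: [0.339, 3.123, -0.001]
ft_force: [-0.6, 0.2, -0.6]
gripper_width: -0.0003
gripper_force: 0.0
```

>>> {"name": "move_arm", "arguments": {"plan": [[[0.5,-1,0],[0,0,0],0],[[0.5,-1,0],[0,0,0],0],[[0.5,-1,0],[0,0,0],0],[[0.5,-1,0],[0,0,0],0],[[0.5,-1,0],[0,0,0],0]]}}

```text
time: 1.6
position: [0.5194, -0.0716, 0.2306]
tcp_rot: [-0.339, -3.122, 0.001]
ft_force: [-0.3, 0.2, 0.5]
gripper_width: 0.0003
gripper_force: 0.0
```

>>> {"name": "move_arm", "arguments": {"plan": [[[0.5,-0.8,0],[0,0,0],0],[[0.5,-0.8,0],[0,0,0],0],[[0.5,-0.8,0],[0,0,0],0],[[0.5,-0.8,0],[0,0,0],0],[[0.5,-0.8,0],[0,0,0],0]]}}

```text
time: 2.1
position: [0.6195, -0.232, 0.229]
tcp_rot: [-0.34, -3.121, -0.0]
ft_force: [0.3, -0.8, -0.9]
gripper_width: -0.0001
gripper_force: 0.0
```

Run:
```python
from h import *
p=np.load("pose.npy");W=pose(p[:2],p[2]);s=monitor.get_state();q=np.array(s["position"]);r=.063
for th in np.arange(1.5,-.01,-.125):
    T=W([.05-r*np.cos(th)+.003*np.sin(th)+.011,-.085,.08+r*np.sin(th)+.003*np.cos(th)])[0]
    print(round(th,2),((T-q)/.2).round(3).tolist())
```

```text
1.5 [-0.136, 0.031, -0.43]
1.38 [-0.175, 0.039, -0.433]
1.25 [-0.212, 0.047, -0.441]
1.12 [-0.249, 0.055, -0.454]
1.0 [-0.283, 0.063, -0.472]
0.88 [-0.315, 0.07, -0.493]
0.75 [-0.344, 0.076, -0.519]
0.62 [-0.37, 0.082, -0.548]
0.5 [-0.392, 0.087, -0.581]
0.38 [-0.41, 0.091, -0.615]
0.25 [-0.424, 0.093, -0.652]
0.12 [-0.433, 0.095, -0.691]
0.0 [-0.437, 0.096, -0.73]
```

>>> {"name": "move_arm", "arguments": {"plan": [[[0,0,-0.2],[0,0,0],0],[[0,0,-0.43],[0,0,0],0],[[0,0,-0.43],[0,0,0],0],[[-0.07,0.015,-0.43],[0,0,0],0],[[-0.136,0.031,-0.43],[0,0,0],0],[[-0.155,0.035,-0.432],[0,0,0],0],[[-0.175,0.039,-0.433],[0,0,0],0],[[-0.194,0.043,-0.437],[0,0,0],0],[[-0.212,0.047,-0.441],[0,0,0],0],[[-0.23,0.051,-0.448],[0,0,0],0],[[-0.249,0.055,-0.454],[0,0,0],0],[[-0.266,0.059,-0.463],[0,0,0],0],[[-0.283,0.063,-0.472],[0,0,0],0],[[-0.3,0.066,-0.482],[0,0,0],0],[[-0.315,0.07,-0.493],[0,0,0],0],[[-0.33,0.073,-0.506],[0,0,0],0],[[-0.344,0.076,-0.519],[0,0,0],0]]}}

```text
time: 3.8
position: [0.5494, -0.2129, 0.1272]
tcp_rot: [-0.335, -3.124, 0.0]
ft_force: [0.6, 0.0, 1.6]
gripper_width: -0.0001
gripper_force: 0.3
```

Run:
```python
from h import *
c=cam("scene"); cv2.imwrite("pics/s1.png",cv2.convertScaleAbs(cv2.resize(c["frame"][170:310,170:345],None,fx=4,fy=4,interpolation=cv2.INTER_CUBIC),alpha=1.8,beta=20))
print(monitor.get_state()["ft_force"])
```

```text
[ 0.31393189 -0.38839625 -0.51677649]
```

View pics/s1.png

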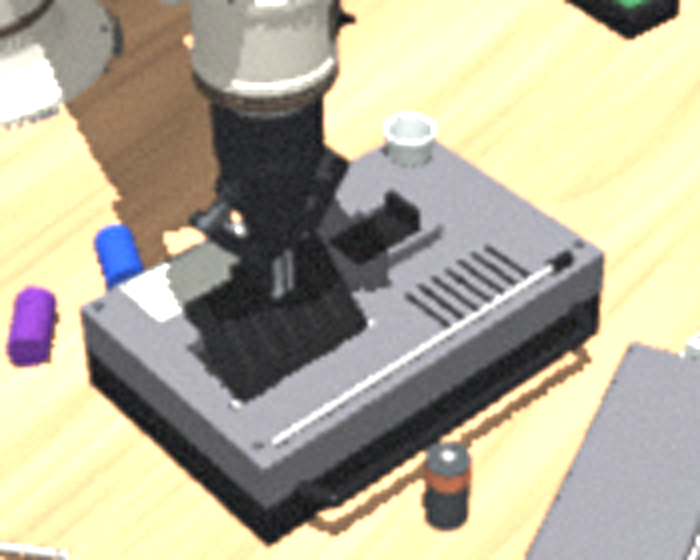

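The fingertips are on the door's outer face at about (285,280), and the door has come down to roughly 0.7 rad. The radio and catch haven't moved, so I'll carry on.

>>> {"name": "move_arm", "arguments": {"plan": [[[-0.013,0.003,-0.015],[0,0,0],0],[[-0.026,0.006,-0.029],[0,0,0],0],[[-0.037,0.008,-0.045],[0,0,0],0],[[-0.048,0.011,-0.062],[0,0,0],0],[[-0.057,0.013,-0.079],[0,0,0],0],[[-0.066,0.015,-0.096],[0,0,0],0],[[-0.073,0.016,-0.114],[0,0,0],0],[[-0.08,0.017,-0.133],[0,0,0],0],[[-0.085,0.018,-0.152],[0,0,0],0],[[-0.089,0.019,-0.172],[0,0,0],0],[[-0.091,0.019,-0.19],[0,0,0],0],[[-0.093,0.02,-0.203],[0,0,0],0],[[-0.093,0.02,-0.203],[0,0,0],0]]}}

```text
time: 5.15
position: [0.531, -0.2089, 0.0865]
tcp_rot: [-0.335, -3.123, -0.0]
ft_force: [0.9, 0.0, 0.0]
gripper_width: 0.0002
gripper_force: 0.0
```

>>> {"name": "move_arm", "arguments": {"plan": [[[0,0,-0.008],[0,0,0],0],[[0,0,-0.008],[0,0,0],0],[[0,0,-0.008],[0,0,0],0]]}}

```text
time: 5.45
position: [0.5312, -0.209, 0.0859]
tcp_rot: [0.335, 3.123, -0.001]
ft_force: [-2.3, 1.4, 7.9]
gripper_width: 0.0004
gripper_force: 3.9
```

>>> {"name": "move_arm", "arguments": {"plan": [[[0,0,-0.006],[0,0,0],0],[[0,0,-0.006],[0,0,0],0],[[0,0,-0.006],[0,0,0],0]]}}

```text
time: 5.75
position: [0.5313, -0.2091, 0.0856]
tcp_rot: [0.335, 3.123, -0.001]
ft_force: [-8.6, 4.7, 20.6]
gripper_width: 0.0002
gripper_force: 10.3
```

>>> {"name": "move_arm", "arguments": {"plan": [[[0,0,0.25],[0,0,0],0],[[0,0,0.25],[0,0,0],0],[[0.2,0.4,0.25],[0,0,0],0],[[0.4,0.8,0.25],[0,0,0],0],[[0.6,1,0.25],[0,0,0],0],[[0.6,1,0.25],[0,0,0],0],[[0.6,1,0.25],[0,0,0],0]]}}

```text
time: 6.45
position: [0.6525, -0.0061, 0.1342]
tcp_rot: [0.333, 3.123, 0.0]
ft_force: [0.3, -1.2, -0.6]
gripper_width: 0.0002
gripper_force: 0.0
```

Run:
```python
from h import *
import pickle
c=cam("scene"); t=cam("top"); pickle.dump((c,t),open("v2.pkl","wb"))
a=c["frame"][170:310,170:345]; b=t["frame"][110:250,255:430]
m=np.vstack([cv2.convertScaleAbs(cv2.resize(x,(525,420)[:2] if 0 else (375,300),interpolation=cv2.INTER_CUBIC),alpha=1.8,beta=20) for x in(a,b)])
m=np.hstack([cv2.convertScaleAbs(cv2.resize(x,(400,320),interpolation=cv2.INTER_CUBIC),alpha=1.8,beta=20) for x in(a,b)])
cv2.imwrite("pics/v2.png",m)
s=monitor.get_state();print(s["position"],s["ft_force"])
```

```text
[ 0.65279325 -0.00522955  0.13378796] [ 0.84509195 -0.18253505 -0.43794431]
```

View pics/v2.png

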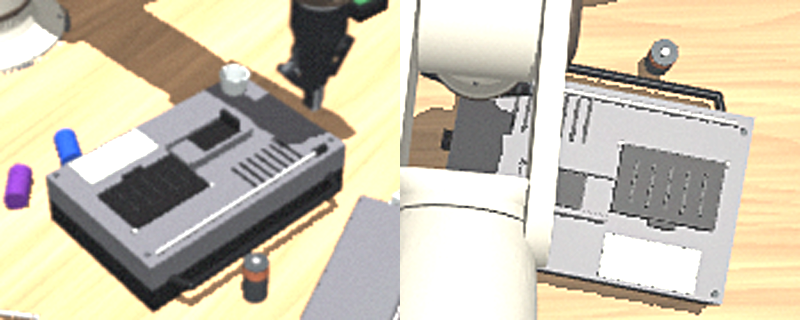

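The door is flat, with its tab at about (130,170) in the left half, and nothing else looks disturbed. I'll check that the radio hasn't shifted, then work out the catch push.

Run:
```python
from h import *
import pickle
s0=pickle.load(open("scene0.pkl","rb"));t0=pickle.load(open("top0.pkl","rb"));c,t=pickle.load(open("v2.pkl","rb"))
for n,a,b,pts in(("s",s0,c,[(237,286),(191,247)]),("t",t0,t,[(409,161),(395,243)])):
  for u,v in pts:
    T=a["frame"][v-9:v+10,u-9:u+10]; S=b["frame"][v-16:v+17,u-16:u+17]
    m=cv2.matchTemplate(S,T,cv2.TM_CCOEFF_NORMED);_,x,_,l=cv2.minMaxLoc(m);print(n,u,v,np.array(l)-7,round(x,3))
p=np.load("pose.npy");W=pose(p[:2],p[2]);q=np.array(monitor.get_state()["position"])
for y,z in((.102,.134),(.102,.099),(.09,.099),(.06,.099),(.044,.099)):
    T=W([-.015,y,z])[0];print(y,T.round(4),((T-q)/.2).round(3).tolist())
```

```text
s 237 286 [0 0] 0.996
s 191 247 [0 0] 0.999
t 409 161 [0 0] 0.997
t 395 243 [0 0] 0.998
0.102 [ 0.5593 -0.0273  0.134 ] [-0.468, -0.11, 0.001]
0.102 [ 0.5593 -0.0273  0.099 ] [-0.468, -0.11, -0.174]
0.09 [ 0.5567 -0.039   0.099 ] [-0.48, -0.169, -0.174]
0.06 [ 0.5503 -0.0683  0.099 ] [-0.512, -0.315, -0.174]
0.044 [ 0.5469 -0.084   0.099 ] [-0.529, -0.394, -0.174]
```

>>> {"name": "move_arm", "arguments": {"plan": [[[-0.2,-0.05,0],[0,0,0],0],[[-0.4,-0.09,0],[0,0,0],0],[[-0.468,-0.11,0],[0,0,0],0],[[-0.468,-0.11,0],[0,0,0],0],[[-0.468,-0.11,-0.1],[0,0,0],0],[[-0.468,-0.11,-0.174],[0,0,0],0],[[-0.468,-0.11,-0.174],[0,0,0],0],[[-0.474,-0.14,-0.174],[0,0,0],0],[[-0.48,-0.169,-0.174],[0,0,0],0],[[-0.486,-0.195,-0.174],[0,0,0],0],[[-0.491,-0.22,-0.174],[0,0,0],0],[[-0.496,-0.244,-0.174],[0,0,0],0],[[-0.501,-0.267,-0.174],[0,0,0],0],[[-0.506,-0.29,-0.174],[0,0,0],0],[[-0.512,-0.315,-0.174],[0,0,0],0],[[-0.512,-0.315,-0.174],[0,0,0],0]]}}

```text
time: 8.15
position: [0.5486, -0.0726, 0.0993]
tcp_rot: [-0.336, -3.123, 0.001]
ft_force: [-0.0, 0.7, -0.3]
gripper_width: -0.0001
gripper_force: 0.0
```

Run:
```python
from h import *
c=cam("scene"); cv2.imwrite("pics/s3.png",cv2.convertScaleAbs(cv2.resize(c["frame"][170:310,170:345],None,fx=4,fy=4,interpolation=cv2.INTER_CUBIC),alpha=1.8,beta=20))
s=monitor.get_state();p=np.load("pose.npy");print(s["ft_force"],pose([0,0],-p[2])(np.array(s["position"])-[p[0],p[1],0]))
```

```text
[-0.83049191  0.19753135  0.03047957] [[-0.01594074  0.05568386  0.09913988]]
```

View pics/s3.png

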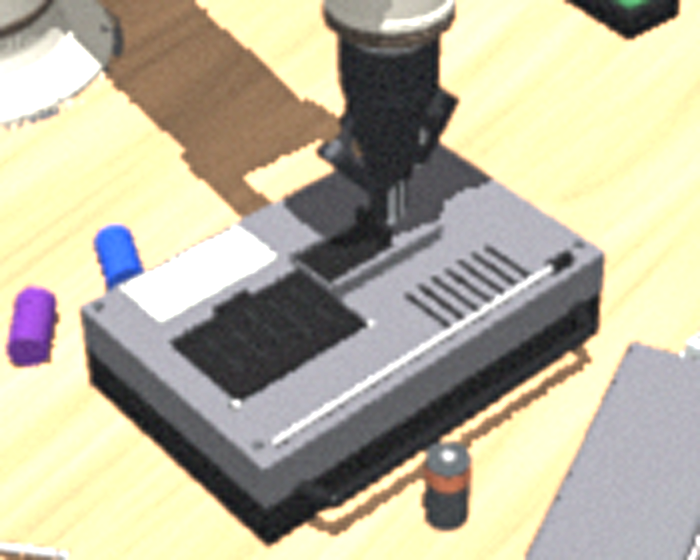

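The rib is being pushed by the fingertips at about (385,225), and the front edge of the catch at (300,258) still has a small gap to the door. I'll continue in small steps until I feel the stop.

>>> {"name": "move_arm", "arguments": {"plan": [[[-0.003,-0.015,0],[0,0,0],0],[[-0.006,-0.029,0],[0,0,0],0],[[-0.01,-0.044,0],[0,0,0],0],[[-0.01,-0.044,0],[0,0,0],0]]}}

```text
time: 8.6
position: [0.5465, -0.0811, 0.0991]
tcp_rot: [-0.336, -3.123, 0.0]
ft_force: [-0.4, 0.4, 0.4]
gripper_width: 0.0
gripper_force: 0.1
```

>>> {"name": "move_arm", "arguments": {"plan": [[[-0.002,-0.01,0],[0,0,0],0],[[-0.004,-0.02,0],[0,0,0],0],[[-0.004,-0.02,0],[0,0,0],0]]}}

```text
time: 8.9
position: [0.5458, -0.085, 0.0992]
tcp_rot: [-0.336, -3.124, 0.0]
ft_force: [-0.3, 0.6, -0.5]
gripper_width: -0.0
gripper_force: 0.3
```

>>> {"name": "move_arm", "arguments": {"plan": [[[-0.001,-0.007,0],[0,0,0],0],[[-0.002,-0.01,0],[0,0,0],0],[[-0.002,-0.01,0],[0,0,0],0]]}}

```text
time: 9.2
position: [0.5457, -0.0858, 0.0993]
tcp_rot: [0.335, 3.124, 0.003]
ft_force: [1.5, 11.4, 1.4]
gripper_width: -0.0002
gripper_force: 5.3
```

Run:
```python
from h import *
c=cam("scene"); cv2.imwrite("pics/s4.png",cv2.convertScaleAbs(cv2.resize(c["frame"][205:270,205:290],None,fx=8,fy=8,interpolation=cv2.INTER_CUBIC),alpha=2.2,beta=25))
p=np.load("pose.npy");W=pose(p[:2],p[2])
L=np.array([[-.015,-.033,.092],[-.035,-.033,.092],[.005,-.033,.092],[.005,-.025,.086],[.003,.022,.11],[.003,.030,.11]])
print(((proj(c,W(L))+.5-[205,205])*8).round(0).tolist())
for i in range(4): print(np.round(monitor.get_state()["ft_force"],1))
```

```text
[[325.0, 277.0], [291.0, 251.0], [360.0, 303.0], [377.0, 306.0], [466.0, 200.0], [482.0, 191.0]]
[ 1.2 10.1  0.6]
[ 1.2 10.1  0.6]
[ 1.2 10.1  0.6]
[ 1.2 10.1  0.6]
```

View pics/s4.png

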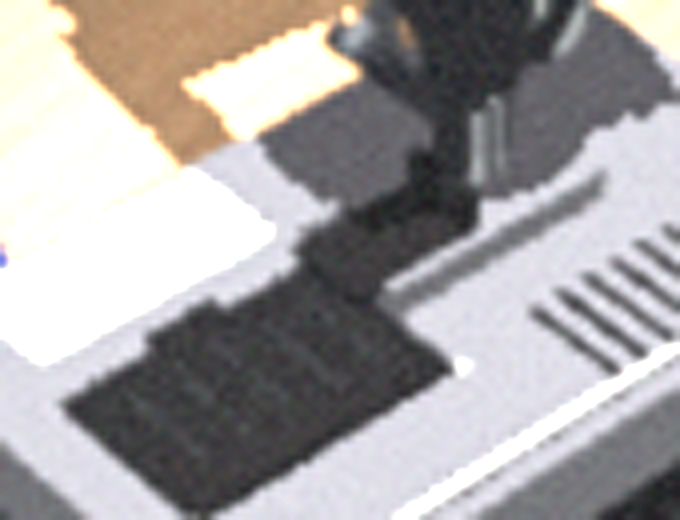

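The force jumped to 10 N and the catch stopped. Its front edge now overlaps the door at about (300,250) to (365,300), where home should be. I'll back off along +y, lift clear and check.

>>> {"name": "move_arm", "arguments": {"plan": [[[0.01,0.05,0],[0,0,0],0],[[0.02,0.1,0],[0,0,0],0],[[0.02,0.1,0.2],[0,0,0],0],[[0.02,0.1,0.45],[0,0,0],0],[[0.02,0.3,0.6],[0,0,0],0],[[0,0.6,0.6],[0,0,0],0],[[0,0.9,0.6],[0,0,0],0],[[0,1,0.6],[0,0,0],0],[[0,1,0.6],[0,0,0],0],[[0,1,0.6],[0,0,0],0]]}}

```text
time: 10.25
position: [0.5453, 0.1143, 0.2192]
tcp_rot: [0.332, 3.124, -0.001]
ft_force: [0.3, -1.3, -0.5]
gripper_width: 0.0001
gripper_force: 0.0
```

Run:
```python
from h import *
import pickle
c=cam("scene");t=cam("top")
s0=pickle.load(open("scene0.pkl","rb"));t0=pickle.load(open("top0.pkl","rb"))
for n,a,b,pts in(("s",s0,c,[(237,286),(191,247),(321,232),(272,204),(281,290)]),("t",t0,t,[(409,161),(395,243)])):
  for u,v in pts:
    T=a["frame"][v-9:v+10,u-9:u+10]; S=b["frame"][v-16:v+17,u-16:u+17]
    m=cv2.matchTemplate(S,T,cv2.TM_CCOEFF_NORMED);_,x,_,l=cv2.minMaxLoc(m);print(n,u,v,np.array(l)-7,round(x,3))
a=c["frame"][170:310,170:345]; b=t["frame"][110:250,255:430]
cv2.imwrite("pics/v5.png",np.hstack([cv2.convertScaleAbs(cv2.resize(x,(400,320),interpolation=cv2.INTER_CUBIC),alpha=1.8,beta=20) for x in(a,b)]))
```

```text
s 237 286 [0 0] 0.997
s 191 247 [0 0] 0.999
s 321 232 [0 0] 0.999
s 272 204 [0 0] 0.569
s 281 290 [0 0] 0.999
t 409 161 [0 0] 0.997
t 395 243 [0 0] 0.998
```

View pics/v5.png

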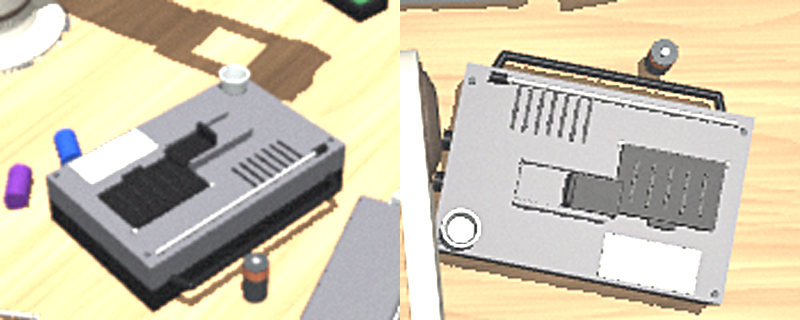

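The door is flat, and the catch overlaps it at about (620,195) in the right half, with its rib at (567,190). The radio, cup and spare cell are where they were, and the arm is clear. I'll check the rib position and hand in if it agrees.

Run:
```python
from h import *
import pickle
t0=pickle.load(open("top0.pkl","rb"));p=np.load("pose.npy");W=pose(p[:2],p[2])
g=[proj(t0,W([-.015,.026+x,.11]))[0] for x in(0,.005,.01)];print(np.round(g,1))
d=np.linalg.norm(g[0]-[328.1,193.1]);print(d)
if abs(g[0][0]-328.1)<1.6: print(workorder.job_done())
```

```text
[[329.  191.8]
 [327.1 191.5]
 [325.2 191.1]]
1.5580068285679127
the job is handed in; nothing more can be done
None
```

The battery door is shut and the catch is pushed home against its stop. The images show the radio, screw cup and spare cell where they were, and I handed the job in at about 10 s; no verdict was returned.

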